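Seat the test manifold's caps and lock them

ROBOT

A 6-joint arm with a two-finger parallel gripper is mounted at the origin on the work surface. World frame = base frame: x ahead of the robot, y to its left, z up, the work surface at z = 0. Lengths are in m, angles in rad, forces in N, time in s.
With the tool pointing down it reaches from about 0.35 to 0.925 m from the base axis. Payload 6.4 kg.
Tool frame: the origin (TCP) lies between the finger pads; the fingertips stand 22 mm ahead of it and the grasp point (between the pads) lies 3 mm ahead of it; z points along the fingers, y is the line along which they close (so a half turn about z gives the same grasp; the last joint's range is limited). The gripper opens to 94 mm and grips with 3 to 60 N. Pads are 16 mm wide; open, the fingers measure 119 mm over their backs; the gripper's body (75 mm by 177 mm) begins 78 mm behind the grasp point.
Start: joints at [1.147, 0.245, 1.558, -0, 1.339, -0.174], TCP at [0.161, 0.63, 0.193] pointing down, gripper open.
Joint ranges: [-3.13, 3.13], [-1.02, 2.26], [0.13, 2.54], [-0.95, 4.09], [0.21, 2.88], [-2.74, 2.74]. Speed limits (rad/s): [2.57, 2.57, 3.14, 3.14, 3.14, 3.14].

INTERFACE

Orientations are given as a 3x3 rotation matrix whose columns are the frame's x, y, z axes.
In Python, from station import arm, kinematics, read_state, get_image, camera_params gives the robot as it stands. The module is installed in compiled form; this text tells all that it offers. Calls block until the motion is done:
- arm.move_ptp(position, orientation): joint-space move of the TCP to a pose.
- arm.movel(position, attitude=None, feed=0.15, threshold=None): straight line of the TCP; attitude=None keeps the orientation; feed is the mean speed in m/s. With threshold (N) it stops when the force on the tool has changed by that much, and returns True; else False.
- arm.goto_joints(angles): joint-space move.
- arm.set_gripper(opening, f_grip=None): finger opening in m; f_grip is the grip in N (None keeps the last); returns when the fingers have stopped.
- arm.wait(seconds).
- kinematics.inverse_kinematics(position, orientation): joint angles nearest the present ones, or None.
- read_state(): the state.
- get_image(name): name is "scene" or "top"; returns (picture, depth): 420x560x3 uint8, red, green, blue; 420x560 float32, m along the optical axis (not along the pixel's ray), 0 where there is no reading.
- camera_params(name): a dict with "fx", "fy", "cx", "cy" (pixels), "rvec" (rotation vector, rad) and "tvec" (3), from world to camera coordinates, as OpenCV has them. Camera axes: x right, y down, z forward; pixel columns grow to the right and rows downward; lengths in m; the calibration is good to about 2 mm. A picture is of the moment at which its call begins. camera_params takes no time and is no camera call.
A pose or a line that the arm cannot do raises arm.IKError and nothing moves.
- arm.finish_job(): hands the job in; it is judged then, once.
The state is a dict: "clock": time; "qpos": joint angles; "joint_vel": joint speeds; "joint_torque": joint torques, N m; "position": TCP position; "orientation": TCP orientation; "contact_force": force on the tool from outside, world axes, zero at the start; "moment": the same for the moment, N m; "opening": finger opening in m; "grasp_force": force on a finger pad.
Only numpy, scipy, OpenCV 4.12 (cv2) and the standard library are available. Lean on these libraries where they do the work, as an engineer would, in place of code of your own. Each camera call takes 0.05 s, during which the arm holds its last target. There are 200 camera calls.

TASK

The three blanking caps on the sloped test manifold have only been pushed part-way on. Press each cap along its port fully home until you feel the solid stop, firmly but without ramming it (well under 60 N), then slide the lock bar (it has an upright tab at one end) all the way shut over the three caps. The bar passes only over caps that are home, so do not force it, and leave the loose fittings around the manifold where they are.

Things in the scene. Friction and masses are not known exactly. Their poses are not given: they have to be found in the camera images.
- manifold: Fixed steel test manifold, base plate 200 (x) x 420 (y) x 12 mm; origin under the centre of the base, z up. A header pipe 25 mm across runs along y above it, axis at x 15, z 235 mm, on posts 18 mm thick at y +-195 mm; it bars the gripper from straight above.
- deck: The manifold's sloped deck, 125 (x) x 310 (y) mm, with three ports (tubes 50 mm across, 14 mm tall) in a row along y. Origin at the centre of its top face, 100 mm above the table. z is the ports' axis, leaning 26 degrees from vertical to the manifold's -x side (towards the robot); x points up the slope, y is the manifold's y.
- port_a (a point): Fixed point: centre of the -y port's seat rim (deck x 0, y -80 mm, z 14 mm). Its cap slides along deck z; flange underside on this point = home. Each cap: steel flange 56 mm across, 6 mm thick, white plastic crown 34 mm across with a flat top. At the start each stands 4 to 9 mm off its seat; roughly 10 N along the axis slides it, it stays where left, and home is a solid stop.
- port_b (a point): Fixed point: centre of the middle port's seat rim (deck x 0, y 0 mm, z 14 mm). Its cap slides along deck z; flange underside on this point = home. Crowns differ in height: with the cap home the crown's top lies anywhere from 30 to 46 mm above the deck (deck z), so its height does not tell whether a cap is home; feel for the stop.
- port_c (a point): Fixed point: centre of the +y port's seat rim (deck x 0, y 80 mm, z 14 mm). Its cap slides along deck z; flange underside on this point = home. 
- lockbar (a joint): Travel (m) of the steel lock bar along deck +y: 0 to 0.004 at the start, 0.040 shut, at its end stop; slides with 3 N, stays where left. It lies along the deck's lower edge (deck x -48 to -34, z 22 to 28 mm); three teeth 20 mm wide reach in to x -19 mm, 2.5 mm above the flange of a cap that is home. A cap standing proud stops the bar after about 10 mm.
- tab (a point): On the lock bar's upright tab at its -y end, moving with it: a plate 26 (deck x) x 10 (deck y) x 40 mm (deck z 27.5 to 67.5 mm). This point is the centre of its upper edge: deck x -41, y -147 mm + bar travel, z 67.5 mm.
- ferrule: Loose bystander: plain weld ferrule, steel, 64 mm across its flange at the foot, 40 mm tall; origin under its centre.
- liner: Loose bystander: steel ring 68 mm across, 18 mm tall; origin under its centre.
- plug: Loose bystander: round steel plug 50 mm across, 50 mm tall; origin under its centre.
- nut: Loose bystander: round union nut with four lugs, 86 mm across, 26 mm tall; origin under its centre.
- gauge: Loose bystander: dark steel gauge block 60 x 30 x 25 mm; origin under its centre.
- reducer: Loose bystander: steel cone reducer 68 mm across the foot, 70 mm tall; origin under its centre.
- clamp: Loose bystander: round pipe clamp with a brass bolt, 72 mm across plus lug, 18 mm tall; origin under its centre.

How it is judged:
By the outcome, as a careful person would: the job done as asked, in the order asked, and still so for the second after the job is handed in, with the robot touching nothing.
It also fails if it takes over 58 s, if anything falls off the work surface, if the arm or the gripper's body presses on something with over 40 N, if the wrist force passes 120 N, or if a joint passes its speed limit or range.

## Working session

There is one attempt and no reset: what is moved stays moved. The work goes in short steps, each a Python script; the robot and the scene stay as the last script left them, time stands still between calls to the robot, and variables do not carry over. Pictures are saved under pics/ and viewed, at most 10 in all, crops included, and the job is handed in when it is done.

```bash
mkdir -p pics
cat > h.py <<'E'
import numpy as np, cv2
from station import arm, kinematics, read_state, get_image, camera_params
def cam(n):
    p=camera_params(n); R=cv2.Rodrigues(np.array(p["rvec"],float))[0]; return p,R,np.array(p["tvec"],float).ravel()
def cloud(n,depth):
    p,R,t=cam(n); v,u=np.mgrid[:420,:560]
    c=np.stack([(u-p["cx"])/p["fx"]*depth,(v-p["cy"])/p["fy"]*depth,depth],-1)
    return (c-t)@R
def proj(n,X):
    p,R,t=cam(n); c=np.atleast_2d(X)@R.T+t
    return np.stack([c[:,0]/c[:,2]*p["fx"]+p["cx"],c[:,1]/c[:,2]*p["fy"]+p["cy"]],-1)
E
python3 - <<'E'
from h import *
for n in("scene","top"):
    im,d=get_image(n); np.savez(f"pics/{n}0.npz",im=im,d=d); cv2.imwrite(f"pics/{n}0.png",im[...,::-1])
    p,R,t=cam(n); print(n,-R.T@t,R[2],p["fx"],(d>0).mean())
print(read_state())
E
```

```text
scene [1.11089704 0.35771581 0.66113188] [-0.63958666 -0.38649493 -0.66449272] 399.2813292029672 0.9940348639455783
top [0.49121469 0.04817569 1.01452151] [ 0.10841798 -0.01765553 -0.9939486 ] 426.26744094006114 0.996109693877551
{'clock': 0.1, 'qpos': array([ 1.14692305e+00,  2.45717761e-01,  1.55884018e+00, -3.85754815e-05,
        1.33870955e+00, -1.74117143e-01]), 'joint_vel': array([-0.0011972 , -0.00134275, -0.00230827, -0.00116038, -0.00022085,
        0.00092519]), 'joint_torque': array([ 7.00650162e-06, -4.16917562e+01, -3.15522802e+01,  6.86365133e-02,
        3.09782708e-02, -7.41750273e-05]), 'position': array([0.16044783, 0.62932509, 0.19200042]), 'orientation': array([[-9.68974846e-01,  2.47158492e-01, -6.54633059e-04],
       [ 2.47159229e-01,  9.68973652e-01, -1.54206235e-03],
       [ 2.53188380e-04, -1.65601823e-03, -9.99998597e-01]]), 'contact_force': array([-0.66657749, -0.90230708,  0.73983715]), 'moment': array([-0.03745712,  0.03813522, -0.00692028]), 'grasp_force': 0.0, 'opening': 0.09403666274051793}
```

View pics/scene0.png

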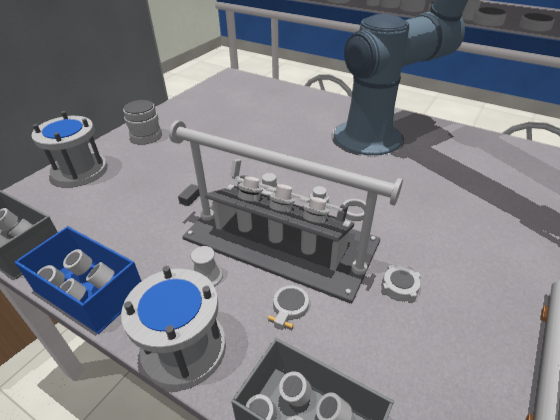

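View pics/top0.png

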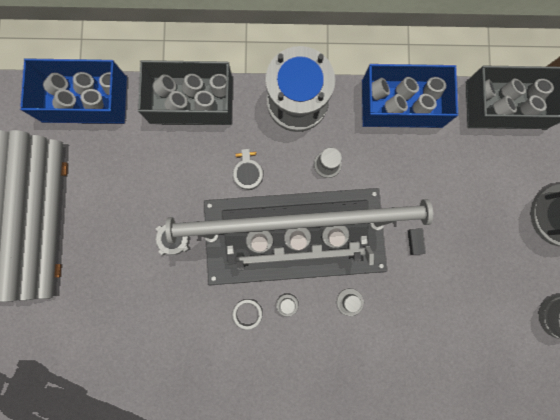

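The manifold lies in the middle of the top view, with its corners at about (208,200), (378,192), (385,272) and (210,284). The pipe runs from (172,228) to (428,211). The caps are at (259,241), (298,239) and (337,237), and the tab is near (370,257). Three loose parts lie on the robot's side of it.

```bash
cat > loc.py <<'E'
from h import *
from scipy.optimize import least_squares
C={};I={}
for n in("scene","top"):
    z=np.load(f"pics/{n}0.npz"); C[n]=cloud(n,z["d"]); I[n]=z["im"]
for n in C:
    P=C[n]; tab=P[(P[...,2]<.004)&(abs(P[...,0]-.5)<.3)&(abs(P[...,1])<.4)]
    print(n,"table z",np.median(tab[:,2]))
P=C["top"]
m=((P[...,2]>.007)&(P[...,2]<.017)).astype(np.uint8); m[:180]=0;m[300:]=0;m[:,:195]=0;m[:,395:]=0
m=cv2.morphologyEx(m,cv2.MORPH_OPEN,np.ones((3,3)))
q=P[m>0]; r=cv2.minAreaRect(q[:,:2].astype(np.float32)); print("plate",r, np.median(q[:,2]))
for n in C:
    P=C[n]
    s=(abs(P[...,2]-.235)<.016)&(abs(P[...,1])<.24)&(P[...,0]>.3)&(P[...,0]<.7)
    q=P[s]
    # cylinder fit: x = a+b*y, z = c ; radius 12.5mm
    f=lambda v:np.hypot((q[:,0]-v[0]-v[1]*q[:,1])/np.hypot(1,v[1]),q[:,2]-v[2])-.0125
    g=least_squares(f,[np.median(q[:,0]),0,.235],loss="soft_l1",f_scale=.001); print(n,"pipe",g.x,len(q),q[:,1].min(),q[:,1].max())
E
python3 loc.py
```

```text
scene table z -0.0007908557874622237
top table z -0.00034570499957444926
plate ((0.519335925579071, 0.0023772716522216797), (0.2512604296207428, 0.41998937726020813), 4.579561233520508) 0.011565551992597158
scene pipe [ 0.56130281 -0.0824509   0.234256  ] 3167 -0.2326246204050487 0.23988039641352446
top pipe [ 0.56025605 -0.07978132  0.23489806] 3668 -0.23235608204489602 0.2398438711909613
```

```bash
cat >> h.py <<'E'
a=np.radians(26)
def frames(x,y,yaw):
    M=np.array([[np.cos(yaw),-np.sin(yaw),0],[np.sin(yaw),np.cos(yaw),0],[0,0,1]])
    # deck z leans to -x
    D=M@np.array([[np.cos(a),0,-np.sin(a)],[0,1,0],[np.sin(a),0,np.cos(a)]])
    return np.array([x,y,0]),M,D
E
cat > loc2.py <<'E'
from h import *
exec(open("loc.py").read().split("P=C[\"top\"]")[0].split("import *",1)[1])
yaw=.081; ex=np.array([np.cos(yaw),np.sin(yaw)]); 
c0=np.array([.5607-.081*.0024,.0024])-.015*ex
o,M,D=frames(*c0,yaw); print("origin",o)
for n in C:
    Pm=(C[n]-o)@M
    s=(abs(Pm[...,2]-.012)<.004)&(abs(Pm[...,1])<.23)&(abs(Pm[...,0])<.115)
    q=Pm[s]; print(n,"plate ext",np.percentile(q[:,:2],[.5,99.5],axis=0))
    # deck-frame; deck origin assumed above manifold x=0
    for dx in (0,):
        Pd=(C[n]-o-M@[dx,0,.1])@D
        s=(abs(Pd[...,0])<.06)&(abs(Pd[...,1])<.15)&(abs(Pd[...,2])<.006); print(" deck z",np.median(Pd[s][:,2]),s.sum(),np.percentile(Pd[s][:,:2],[1,99],axis=0))
        for k,y in zip("abc",(-.08,0,.08)):
            s=(np.hypot(Pd[...,0],Pd[...,1]-y)<.026)&(Pd[...,2]>.027)&(Pd[...,2]<.065)
            q=Pd[s]; top=np.percentile(q[:,2],95); q=q[abs(q[:,2]-top)<.004]
            print("  cap",k,len(q),"top z",np.median(q[:,2]),"ctr",(q[:,:2].min(0)+q[:,:2].max(0))/2,np.ptp(q[:,:2],axis=0))
        s=(abs(Pd[...,0]+.041)<.025)&(abs(Pd[...,1]+.147)<.03)&(Pd[...,2]>.04)&(Pd[...,2]<.08)
        q=Pd[s]; print("  tab",len(q),np.percentile(q,[1,50,99],axis=0))
    im=I[n].copy(); im=cv2.resize(im,None,fx=4,fy=4,interpolation=cv2.INTER_CUBIC)
    do=o+[0,0,.1]
    def L(X,col):
        u=(proj(n,X)*4+1.5).astype(np.int32); cv2.polylines(im,[u],True,col,1)
    L(o+np.array([[sx*.1,sy*.21,.012] for sx,sy in((1,1),(1,-1),(-1,-1),(-1,1))])@M.T,(255,0,0))
    L(do+np.array([[sx*.0625,sy*.155,0] for sx,sy in((1,1),(1,-1),(-1,-1),(-1,1))])@D.T,(0,255,0))
    t=np.linspace(0,2*np.pi,40)
    for y in(-.08,0,.08): L(do+np.c_[.025*np.cos(t),y+.025*np.sin(t),0*t+.014]@D.T,(255,255,0))
    L(do+np.array([[-.041+sx*.013,-.147+sy*.005,.0675] for sx,sy in((1,1),(1,-1),(-1,-1),(-1,1))])@D.T,(0,0,255))
    u=proj(n,do)[0]*4; x0,y0=int(u[0]-400),int(u[1]-280)
    cv2.imwrite(f"pics/ov_{n}.png",im[max(0,y0):y0+560,max(0,x0):x0+800,::-1])
E
python3 loc2.py
```

```text
scene table z -0.0007908557874622237
top table z -0.00034570499957444926
origin [0.54555478 0.00118633 0.        ]
scene plate ext [[-0.09183463 -0.20251198]
 [ 0.10075647  0.21188579]]
 deck z -0.0006884744616009594 1666 [[-0.05521623 -0.14627361]
 [ 0.05972032  0.14793195]]
  cap a 64 top z 0.04384492193962345 ctr [ 0.00277633 -0.07634356] [0.03338713 0.03192832]
  cap b 69 top z 0.04775911025457153 ctr [0.00175565 0.00354426] [0.03505783 0.03189053]
  cap c 75 top z 0.04138241970191957 ctr [0.0021182  0.08349897] [0.0312295  0.03251791]
  tab 101 [[-0.05161388 -0.14725795  0.04025758]
 [-0.03165291 -0.13922216  0.05460875]
 [-0.02520252 -0.13730064  0.06693459]]
top plate ext [[-0.09985936 -0.2041893 ]
 [ 0.09868515  0.21200197]]
 deck z -0.00014929823575522336 2767 [[-0.04750928 -0.14796522]
 [ 0.05958582  0.14839476]]
  cap a 180 top z 0.04471423037876322 ctr [ 0.0003131  -0.07523876] [0.03194481 0.03126984]
  cap b 180 top z 0.04844122553185445 ctr [0.00010547 0.00357572] [0.03211157 0.03130095]
  cap c 173 top z 0.04227318702803369 ctr [-0.00018232  0.08323235] [0.033725   0.03140763]
  tab 106 [[-0.05322869 -0.14635148  0.04023935]
 [-0.03737587 -0.13982101  0.06504692]
 [-0.02778038 -0.13734955  0.07022947]]
```

View pics/ov_top.png

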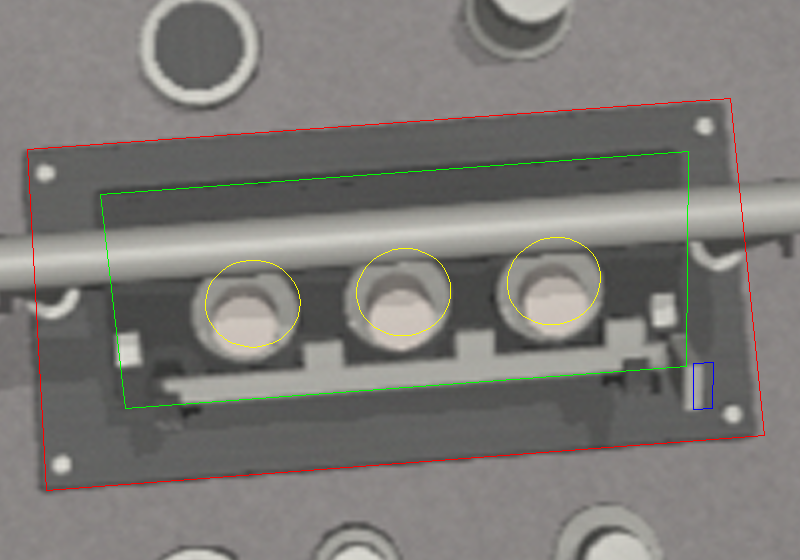

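View pics/ov_scene.png

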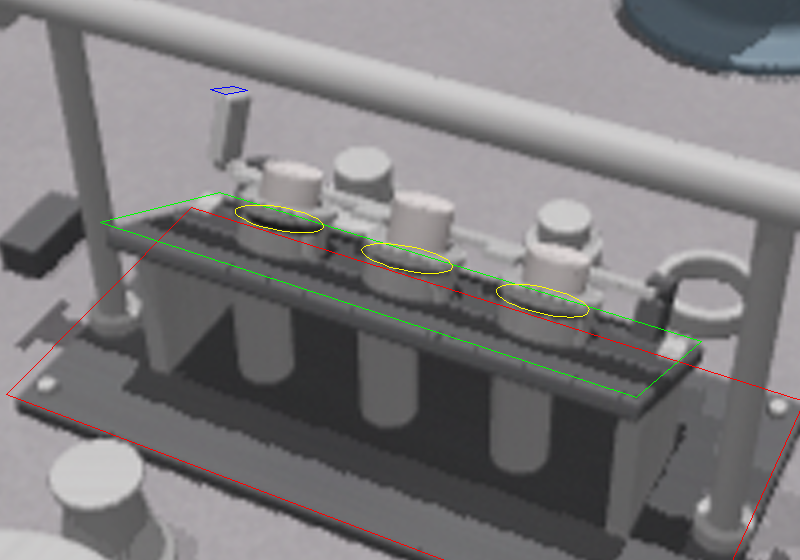

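The overlay is shifted about 4 mm along manifold y; the plate, the caps and the tab all agree on that. The x position and the heights fit. I'll correct the offset, check reachability, then move in front of cap c and look.

```bash
cat >> h.py <<'E'
o,M,D=frames(.54555,.00119,.081); o=o+M@[.0005,.0039,0]; do=o+[0,0,.1]
RT=np.c_[-D[:,0],D[:,1],-D[:,2]]
def tip(x,y,z): return do+D@np.array([x,y,z+.022])   # TCP for fingertip at deck point
def tipnow(): return D.T@(read_state()["position"]-do)-[0,0,.022]
def fz(): return D.T@read_state()["contact_force"]
E
python3 - <<'E'
from h import *
print(tip(0,0,.04))
for p in [(-.12,.08,.14),(0,.08,.06),(0,.08,.03),(0,0,.03),(0,-.08,.03),(-.041,-.185,.1),(-.041,-.185,.045),(-.041,-.12,.045)]:
    q=kinematics.inverse_kinematics(tip(*p),RT); print(p,None if q is None else np.round(q,2))
arm.set_gripper(0.0)
arm.move_ptp(tip(-.12,.08,.14),RT)
s=read_state(); print(s["clock"],s["opening"],tipnow(),fz())
im,d=get_image("scene"); cv2.imwrite("pics/s1.png",cv2.resize(im,(800,600))[...,::-1])
E
```

```text
[0.51864291 0.00291858 0.15572523]
(-0.12, 0.08, 0.14) None
(0, 0.08, 0.06) [-0.11 -0.39  2.25  0.11  0.84 -1.82]
(0, 0.08, 0.03) [-0.1  -0.31  2.25  0.12  0.77 -1.82]
(0, 0, 0.03) [-0.31 -0.31  2.25  0.23  0.8  -2.09]
(0, -0.08, 0.03) [-0.49 -0.27  2.21  0.33  0.84 -2.32]
(-0.041, -0.185, 0.1) [-0.81 -0.38  2.2   0.4   1.05 -2.62]
(-0.041, -0.185, 0.045) [-0.76 -0.25  2.2   0.43  0.92 -2.63]
(-0.041, -0.12, 0.045) [-0.64 -0.34  2.28  0.38  0.89 -2.49]Traceback (most recent call last):
  File "<stdin>", line 6, in <module>
station.IKError: the arm cannot take that pose within its joint ranges
```

```bash
cat >> h.py <<'E'
RT=np.c_[D[:,0],-D[:,1],-D[:,2]]
E
python3 - <<'E'
from h import *
for p in [(-.08,.08,.10),(-.06,.08,.10),(-.04,.08,.10),(-.04,.08,.08),(0,.08,.08),(-.03,.08,.08),(0,.08,.06),(0,.08,.03),(0,0,.03),(0,-.08,.03),(-.041,-.185,.1),(-.041,-.185,.045),(-.041,-.1,.045)]:
    q=kinematics.inverse_kinematics(tip(*p),RT); print(p,None if q is None else np.round(q,2),tip(*p).round(3))
v=kinematics.inverse_kinematics([.38,.25,.27],np.c_[[1,0,0],[0,-1,0],[0,0,-1.]]); print(v)
E
```

```text
(-0.08, 0.08, 0.1) [-0.17 -0.74  2.45  0.13  0.99  1.27] [0.414 0.075 0.175]
(-0.06, 0.08, 0.1) [-0.16 -0.67  2.4   0.13  0.97  1.28] [0.432 0.076 0.183]
(-0.04, 0.08, 0.1) [-0.14 -0.61  2.35  0.12  0.96  1.3 ] [0.45  0.078 0.192]
(-0.04, 0.08, 0.08) [-0.14 -0.55  2.35  0.12  0.9   1.3 ] [0.459 0.078 0.174]
(0, 0.08, 0.08) [-0.12 -0.45  2.25  0.11  0.89  1.32] [0.495 0.081 0.192]
(-0.03, 0.08, 0.08) [-0.13 -0.52  2.33  0.12  0.9   1.31] [0.468 0.079 0.179]
(0, 0.08, 0.06) [-0.11 -0.39  2.25  0.11  0.84  1.32] [0.503 0.082 0.174]
(0, 0.08, 0.03) [-0.1  -0.31  2.25  0.12  0.77  1.32] [0.517 0.083 0.147]
(0, 0, 0.03) [-0.31 -0.31  2.25  0.23  0.8   1.05] [0.523 0.003 0.147]
(0, -0.08, 0.03) [-0.49 -0.27  2.21  0.33  0.84  0.82] [ 0.529 -0.076  0.147]
(-0.041, -0.185, 0.1) [-0.81 -0.38  2.2   0.4   1.05  0.52] [ 0.471 -0.187  0.192]
(-0.041, -0.185, 0.045) [-0.76 -0.25  2.2   0.43  0.92  0.51] [ 0.495 -0.185  0.142]
(-0.041, -0.1, 0.045) [-0.6  -0.37  2.29  0.36  0.89  0.7 ] [ 0.488 -0.1    0.142]
[ 3.31757204e-01 -2.91544769e-01  1.94520133e+00 -4.44089210e-16
  1.48793609e+00  1.90255353e+00]
```

Run:
```python
from h import *
arm.set_gripper(0.0)
q=kinematics.inverse_kinematics(tip(-.08,.08,.10),RT)
q1=q.copy(); q1[0]=1.147; arm.goto_joints(q1); arm.goto_joints(q)
arm.movel(tip(-.02,.08,.075),RT)
s=read_state(); print(s["clock"],s["opening"],tipnow(),fz())
im,d=get_image("scene"); cv2.imwrite("pics/s1.png",cv2.resize(im[60:330,100:460],(800,600))[...,::-1])
```

```text
5.4333 0.00011628850983141052 [-0.02080604  0.08064374  0.07477632] [ 0.07819979  0.13235896 -0.70833696]
```

View pics/s1.png

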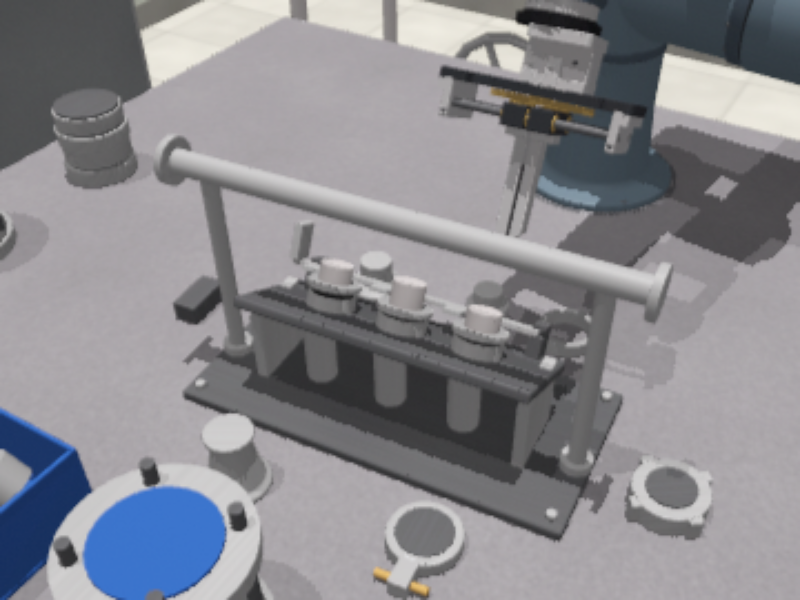

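The gripper's long side lies along the pipe (body around (540,95)) and it is well clear. I'll press cap c first.

```bash
cat >> h.py <<'E'
def press(y,ztop,thr=30):
    arm.movel(tip(0,y,.075),RT,feed=.12); arm.movel(tip(0,y,ztop+.006),RT,feed=.08)
    c=arm.movel(tip(0,y,ztop+.006-.012),RT,feed=.012,threshold=5); z1=tipnow()[2]; f1=fz()
    hit=arm.movel(tip(0,y,ztop-.014),RT,feed=.012,threshold=28-f1[2]); z2=tipnow()[2]; f2=fz()
    print("contact",c,z1,f1.round(1),"stop",hit,z2,f2.round(1),"travel",z1-z2,read_state()["clock"])
E
python3 - <<'E'
from h import *
press(.08,.0424)
E
```

```text
contact False 0.03644363423148381 [-0.6  0.  -0.6] stop False 0.028422046486146754 [-0.2  1.3 -0.1] travel 0.008021587745337053 8.25
```

Run:
```python
from h import *
s=read_state(); print(s["position"],s["orientation"].round(3),tipnow(),s["contact_force"],s["opening"])
im,d=get_image("scene"); cv2.imwrite("pics/s2.png",cv2.resize(im[140:275,240:420],(800,600),interpolation=cv2.INTER_CUBIC)[...,::-1])
```

```text
[0.51727135 0.08305717 0.14533934] [[ 0.896  0.081  0.437]
 [ 0.073 -0.997  0.035]
 [ 0.438  0.    -0.899]] [4.63207276e-05 7.99868223e-02 2.84220465e-02] [-0.26149806  1.2921596  -0.158494  ] 0.00028541296274185946
```

View pics/s2.png

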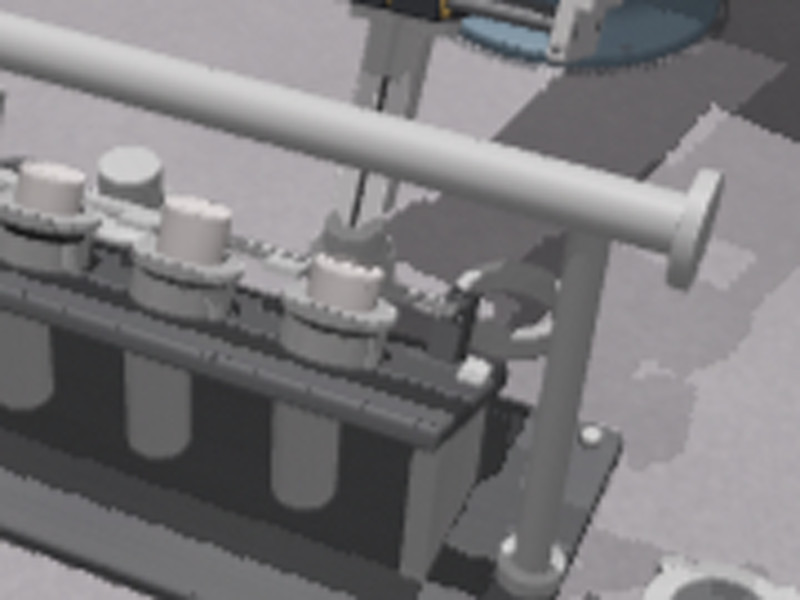

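Run:
```python
from h import *
s=read_state(); Z=s["orientation"][:,2]
print("tip proj scene",proj("scene",s["position"]+.022*Z),"top",proj("top",s["position"]+.022*Z))
print("cap crown proj",proj("scene",do+D@[0,.08,.042]))
im,d=get_image("scene"); P=cloud("scene",d)
for u,v in((325,172),(323,180),(321,186),(320,190)): print(u,v,P[v,u],im[v,u], (D.T@(P[v,u]-do)).round(4))
im,d=get_image("top"); cv2.imwrite("pics/t2.png",cv2.resize(im[180:330,180:400],(800,545),interpolation=cv2.INTER_CUBIC)[...,::-1])
print(read_state()["clock"])
```

```text
tip proj scene [[316.89685485 205.17052372]] top [[259.22091343 240.72014464]]
cap crown proj [[318.31769677 199.02141768]]
325 172 [0.56269522 0.11244831 0.24175312] [173 171 171] [0.0851 0.1056 0.1162]
323 180 [0.51161556 0.08656361 0.18196554] [168 165 166] [0.0113 0.0839 0.0857]
321 186 [0.51754814 0.08581254 0.17038603] [158 155 156] [0.0115 0.0827 0.0727]
320 190 [0.51869521 0.08474069 0.16048954] [159 157 157] [0.0081 0.0815 0.0634]
8.4
```

View pics/t2.png

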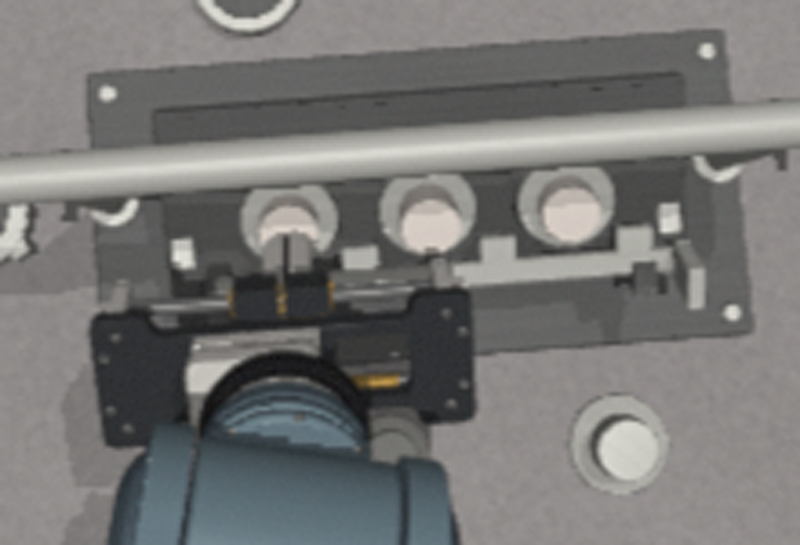

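Run:
```python
from h import *
print("s1 tip expected",proj("scene",do+D@[-.0208,.0806,.0748]))
im,d=get_image("scene"); P=cloud("scene",d); Q=(P-do)@D
for v in range(184,212,2): print(v,[tuple((Q[v,u]*1000).round().astype(int)) for u in (314,317,320,323)])
im,d=get_image("top"); Q=(cloud("top",d)-do)@D
s=(abs(Q[...,0])<.03)&(abs(Q[...,1]-.08)<.02)&(Q[...,2]>.025)&(Q[...,2]<.06)
print("crown c now", np.median(Q[s&(Q[...,2]>.036)&(Q[...,2]<.046)],axis=0))
print(s.sum(),np.histogram(Q[s][:,2],bins=14,range=(.025,.06)))
```

```text
s1 tip expected [[325.18087824 182.67014713]]
184 [(np.int64(-254), np.int64(-15), np.int64(13)), (np.int64(8), np.int64(73), np.int64(74)), (np.int64(8), np.int64(79), np.int64(75)), (np.int64(9), np.int64(85), np.int64(77))]
186 [(np.int64(-245), np.int64(-11), np.int64(10)), (np.int64(9), np.int64(74), np.int64(70)), (np.int64(9), np.int64(80), np.int64(72)), (np.int64(13), np.int64(87), np.int64(74))]
188 [(np.int64(-165), np.int64(15), np.int64(23)), (np.int64(9), np.int64(75), np.int64(66)), (np.int64(10), np.int64(81), np.int64(68)), (np.int64(7), np.int64(87), np.int64(69))]
190 [(np.int64(-159), np.int64(18), np.int64(20)), (np.int64(-160), np.int64(25), np.int64(22)), (np.int64(10), np.int64(82), np.int64(64)), (np.int64(-167), np.int64(38), np.int64(24))]
192 [(np.int64(-151), np.int64(21), np.int64(17)), (np.int64(-153), np.int64(28), np.int64(18)), (np.int64(-156), np.int64(35), np.int64(20)), (np.int64(-159), np.int64(42), np.int64(21))]
194 [(np.int64(-153), np.int64(22), np.int64(11)), (np.int64(-153), np.int64(29), np.int64(14)), (np.int64(-152), np.int64(37), np.int
[... 1057 characters left out ...]
 (np.int64(12), np.int64(90), np.int64(32)), (np.int64(4), np.int64(94), np.int64(32))]
208 [(np.int64(17), np.int64(80), np.int64(26)), (np.int64(15), np.int64(86), np.int64(27)), (np.int64(12), np.int64(91), np.int64(28)), (np.int64(5), np.int64(96), np.int64(28))]
210 [(np.int64(24), np.int64(83), np.int64(24)), (np.int64(17), np.int64(87), np.int64(23)), (np.int64(11), np.int64(92), np.int64(24)), (np.int64(4), np.int64(96), np.int64(24))]
crown c now [0.00592874 0.07874305 0.04186026]
202 (array([45, 12,  5,  6, 10, 12, 65, 45,  2,  0,  0,  0,  0,  0]), array([0.025 , 0.0275, 0.03  , 0.0325, 0.035 , 0.0375, 0.04  , 0.0425,
       0.045 , 0.0475, 0.05  , 0.0525, 0.055 , 0.0575, 0.06  ]))
```

The depth readings show the actual fingertip at deck z ≈ 62 mm, while my model said 28 mm. So the fingertips end about 34 mm short of the stated tool geometry; x and y agree. I'll use the measured offset and feel for contact.

```bash
cat >> h.py <<'E'
TO=-.012   # measured fingertip, ahead of TCP
def tip(x,y,z): return do+D@np.array([x,y,z+TO])
def tipnow(): return D.T@(read_state()["position"]-do)-[0,0,TO]
def press(y,ztop):
    arm.movel(tip(0,y,ztop+.008),RT,feed=.06)
    c=arm.movel(tip(0,y,ztop-.006),RT,feed=.012,threshold=5); z1=tipnow()[2]; f1=fz()
    print("contact",c,z1,f1.round(1))
    if not c: return
    hit=arm.movel(tip(0,y,z1-.016),RT,feed=.012,threshold=28-f1[2]); z2=tipnow()[2]; f2=fz()
    print("stop",hit,z2,f2.round(1),"travel",z1-z2,read_state()["clock"])
E
python3 - <<'E'
from h import *
print(tipnow(),[kinematics.inverse_kinematics(tip(*p),RT) is not None for p in((0,.08,.028),(0,0,.03),(0,-.08,.03),(-.041,-.185,.045),(-.041,-.1,.045),(-.041,-.185,.09))])
press(.08,.0419)
E
```

```text
[5.41840288e-05 7.99882875e-02 6.24495562e-02] [True, True, True, True, True, True]
contact True 0.0416403537215462 [ 1.8 -0.6  1.6]
stop True 0.0378920383767527 [-2.6 -0.2  9.5] travel 0.0037483153447935014 10.2167
```

Run:
```python
from h import *
for i in range(3):
    z=tipnow()[2]; f=fz()[2]
    h=arm.movel(tip(0,.08,z-.008),RT,feed=.008,threshold=25); a1=(tipnow()[2],fz()[2]); arm.wait(.2)
    print(z,f,h,a1,tipnow()[2],fz().round(1),read_state()["clock"])
```

```text
0.0378920383767527 9.456167222979037 True (np.float64(0.037851904754565985), np.float64(10.486464772434706)) 0.037865578529774735 [-2.3 -0.4 10.4] 10.825
0.037865578529774735 10.35033245661946 True (np.float64(0.037877360317654034), np.float64(9.934503529657613)) 0.03785697100677367 [-2.1 -1.   9.9] 11.4333
0.03785697100677367 9.909116284788595 True (np.float64(0.03787992367416919), np.float64(9.731802728802764)) 0.03786553380986962 [-1.8 -0.5  9.2] 12.0417
```

Three repeat presses give the same stop within 0.03 mm, so cap c is home. Now b and a.

Run:
```python
from h import *
py=.08
for y,zt in((0,.0484),(-.08,.0447)):
    arm.movel(tip(0,py,.062),RT,feed=.1); arm.movel(tip(0,y,.062),RT,feed=.15); py=y
    press(y,zt)
    for i in range(2):
        z=tipnow()[2]; h=arm.movel(tip(0,y,z-.01),RT,feed=.01,threshold=25); print(" re",h,z,tipnow()[2],fz().round(1))
arm.movel(tip(0,py,.07),RT,feed=.1)
arm.movel(tip(-.041,-.08,.095),RT,feed=.15)
arm.movel(tip(-.041,-.185,.095),RT,feed=.15)
print(tipnow(),read_state()["clock"])
im,d=get_image("top"); Q=(cloud("top",d)-do)@D
for y in(-.08,0,.08):
    r=np.hypot(Q[...,0],Q[...,1]-y); s=(r>.0185)&(r<.027)&(abs(Q[...,2]-.022)<.012); print("flange top",y,np.median(Q[s][:,2]),s.sum())
s=(abs(Q[...,0]+.041)<.016)&(abs(Q[...,1]+.145)<.012)&(abs(Q[...,2]-.066)<.006); print("tab",s.sum(),np.percentile(Q[s],[2,50,98],axis=0))
im,d=get_image("scene"); cv2.imwrite("pics/s3.png",cv2.resize(im[100:280,220:460],(800,600),interpolation=cv2.INTER_CUBIC)[...,::-1])
```

```text
contact True 0.04812645842501416 [ 0.4 -0.2  2.2]
stop True 0.04462133721672487 [-1.6  0.6  9.2] travel 0.0035051212082892885 14.7167
 re True 0.04462133721672487 0.04460630164993404 [-3.  -0.5 10. ]
 re True 0.04460630164993404 0.044605629389773555 [-2.6 -0.5  9.9]
contact True 0.044244458532959385 [ 0.7 -0.8  1.4]
stop True 0.03818596208268477 [-2.2 -0.1 10.2] travel 0.006058496450274613 18.275
 re True 0.03818596208268477 0.03816861820711746 [-2.2  0.7  9.4]
 re True 0.03816861820711746 0.038136853467852005 [-1.9 -0.1 11.1]
[-0.04112125 -0.18432781  0.09464419] 20.8417
flange top -0.08 0.019788928516217545 160
flange top 0 0.01970176810553573 145
flange top 0.08 0.02020203625705951 169
tab 63 [[-0.05356404 -0.14984102  0.06065202]
 [-0.03951865 -0.14537023  0.06715778]
 [-0.02887252 -0.14123871  0.0695141 ]]
```

View pics/s3.png

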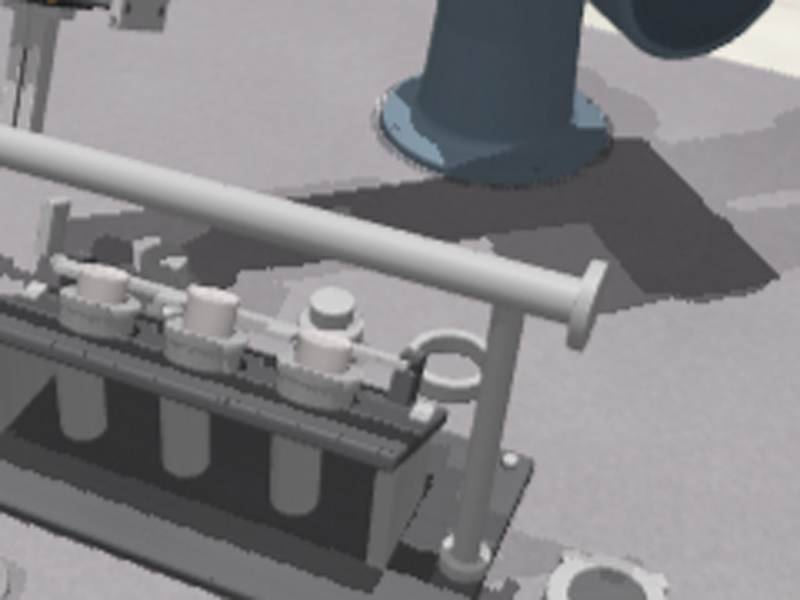

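All three flanges sit at about 20 mm, which is home. The tab is upright at (52,230), with the fingers behind and above it at about (25,110). Now slide the bar.

Run:
```python
from h import *
print(arm.movel(tip(-.041,-.185,.046),RT,feed=.06,threshold=8),tipnow())
c=arm.movel(tip(-.041,-.15,.046),RT,feed=.02,threshold=2.5); print("contact",c,tipnow(),fz().round(1))
h=arm.movel(tip(-.041,-.112,.046),RT,feed=.02,threshold=14); t1=tipnow(); print("stop",h,t1,fz().round(1),read_state()["clock"])
h=arm.movel(tip(-.041,t1[1]+.008,.046),RT,feed=.01,threshold=14); print("re",h,tipnow(),fz().round(1),read_state()["clock"])
```

```text
False [-0.04072738 -0.18519117  0.04621258]
contact True [-0.04130176 -0.16290309  0.04580279] [ 0.7 -0.7  0.1]
stop True [-0.04161982 -0.12485108  0.04572517] [ 0.  -1.3  0.5] 24.775
re True [-0.0416236  -0.12507373  0.0458417 ] [-0.1 -1.7  1.2] 25.25
```

Run:
```python
from h import *
h=arm.movel(tip(-.041,-.115,.046),RT,feed=.015,threshold=20); print("re",h,tipnow(),fz().round(1))
arm.movel(tip(-.041,-.16,.046),RT,feed=.08); arm.movel(tip(-.041,-.18,.11),RT,feed=.12)
im,d=get_image("top"); Q=(cloud("top",d)-do)@D
for y in(-.08,0,.08):
    r=np.hypot(Q[...,0],Q[...,1]-y); s=(r>.0185)&(r<.027)&(Q[...,0]>-.015)&(abs(Q[...,2]-.022)<.012); print("flange",y,np.median(Q[s][:,2]))
s=(abs(Q[...,0]+.041)<.016)&(abs(Q[...,1]+.107)<.02)&(abs(Q[...,2]-.066)<.006); print("tab",s.sum(),np.percentile(Q[s],[2,50,98],axis=0))
cv2.imwrite("pics/t4.png",cv2.resize(im[130:340,140:440],(800,560),interpolation=cv2.INTER_CUBIC)[...,::-1]); print(read_state()["clock"],fz())
```

```text
re True [-0.04151761 -0.12527459  0.04604655] [ 0.5 -2.3 -0.4]
flange -0.08 0.02010254501508032
flange 0 0.019911950210989817
flange 0.08 0.020073918380444776
tab 61 [[-0.05247607 -0.11057603  0.06141478]
 [-0.03924346 -0.1063528   0.06730576]
 [-0.0287348  -0.10202563  0.06964315]]
27.0083 [-0.38307015  0.07396602  0.21212071]
```

View pics/t4.png

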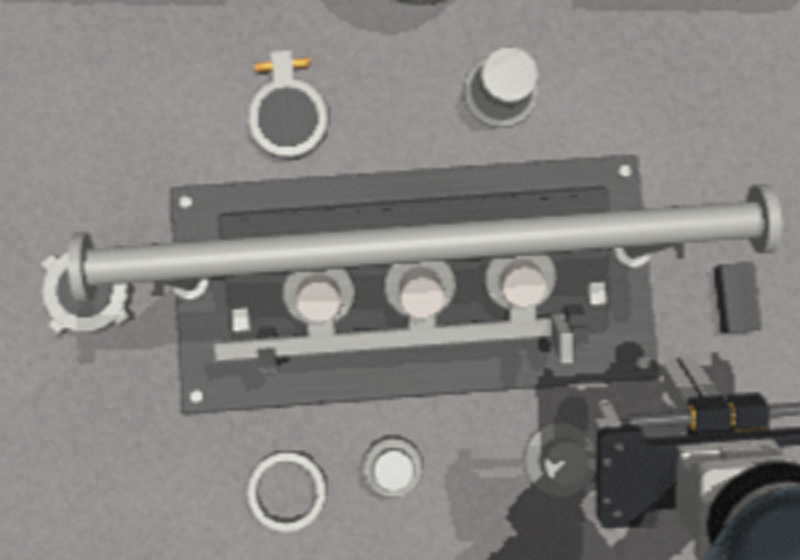

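The three bar teeth lie over the caps at about (320,327), (423,322) and (522,314). The tab, at (565,340), has moved 39 mm to about y −106.5 mm, against −107 mm when shut. The loose parts have not moved and the robot is clear, so I'm handing in.

```bash
python3 -c "
from station import arm
print(arm.finish_job())"
```

```text
the job is handed in; nothing more can be done
None
```

All three caps are pressed home to their solid stops, the lock bar is slid shut to its end stop, the loose fittings look undisturbed in the final picture, and the job was handed in at about 27 s.

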